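Clear the packing foam off the evaporator bench

ROBOT

A 6-joint arm with a two-finger parallel gripper is mounted at the origin on the work surface. World frame = base frame: x ahead of the robot, y to its left, z up, the work surface at z = 0. Lengths are in m, angles in rad, forces in N, time in s.
With the tool pointing down it reaches from about 0.25 to 0.775 m from the base axis. Payload 4 kg.
Tool frame: the origin (TCP) lies midway between the tips of the shut fingers; the grasp point (between the pads) lies 19 mm behind it; z points along the fingers, y is the line along which they close (so a half turn about z gives the same grasp; the last joint's range is limited). The gripper opens to 94 mm and grips with 3 to 60 N. Pads are 16 mm wide; open, the fingers measure 119 mm over their backs; the gripper's body (75 mm by 177 mm) begins 78 mm behind the grasp point.
Start: joints at [-1.233, 0.087, 1.371, -0, 1.684, -0.103], TCP at [0.235, -0.497, 0.206] pointing down, gripper open.
Joint ranges: [-3.1, 3.1], [-0.76, 2.03], [0.27, 2.55], [-1.08, 4.22], [0.17, 2.65], [-2.57, 2.57]. Speed limits (rad/s): [2.79, 2.79, 3.14, 3.14, 3.14, 3.14].

INTERFACE

Orientations are given as [roll, pitch, yaw] about the fixed x, y, z axes, in that order (R = Rz(yaw) Ry(pitch) Rx(roll)).
In Python, from bench import get_obs, snapshot, close_job gives the robot as it stands. The module is installed in compiled form; this text tells all that it offers.
- The arm moves only by the tool drive_tool, never from a script. Its argument "commands" is a list of rows, each a list of 6 numbers: the shift along the tool's x, y, z in units of 0.04 m (1.0 is 0.04 m), then the turn, a rotation vector about the tool's x, y, z in units of 0.1 rad (1.0 is 0.1 rad). In form: [[dx, dy, dz, wx, wy, wz], ...]. A call has 1 to 20 rows; each row shifts and turns the commanded pose from where the row before left it, along the tool's axes as they then stand; what a row does not reach is not made up. A row lasts 1/8 s, in which the tool goes at most 62.5 mm and 10.7 degrees, less where a joint would pass 70% of its speed; a pose out of reach is approached as far as the arm can. A call with a number of a shift or a turn outside -1 to 1 is refused whole. A call with a gripper value outside its range is refused whole. "gripper" is the closure, from 0 (fully open) to 1 (shut), set as the call begins (left out, the last holds). The fingers move at their own pace and stop on an object; the grip force is fixed at half the most. Time passes only in rows, so rows that do not move let the fingers close. It gives the time, the measured TCP pose, the force, the opening and the grip force at its end, in the units of the state.
- get_obs(): the state, without advancing time (a new reading comes with each control period).
- snapshot(name): name is "scene" or "top" or "wrist"; returns a dict with "image" (480x640x3 uint8, blue, green, red), "range_z" (480x640 float32, m along the optical axis (not along the pixel's ray), 0 where there is no reading), "fx", "fy", "cx", "cy" (pixels), "k1" (the pictures are not rectified: a ray, as slopes to the right and down, at radius r is drawn at 1 + k1 r^2 times it, then the intrinsics apply), "rvec" (rotation vector, rad) and "tvec" (3), from world to camera coordinates, as OpenCV has them. Camera axes: x right, y down, z forward; pixel columns grow to the right and rows downward; lengths in m; the calibration is good to about 2 mm. A picture is of the moment at which its call begins.
- close_job(): hands the job in; it is judged then, once.
The state is a dict: "time": time; "joint_positions": joint angles; "qvel": joint speeds; "joint_torque": joint torques, N m; "tool_pos": TCP position; "ee_rot": TCP orientation; "wrist_force": force on the tool from outside, world axes, zero at the start; "wrist_torque": the same for the moment, N m; "width": finger opening in m; "finger_force": force on a finger pad.
Only numpy, scipy, OpenCV 4.12 (cv2) and the standard library are available. Lean on these libraries where they do the work, as an engineer would, in place of code of your own. Each camera call takes 0.05 s, during which the arm holds its last target. There are 200 camera calls.

TASK

New glassware has just been unpacked here: put the four loose pieces of white packing foam (the ribbed strip, the U-channel it lies on, the L-shaped corner and the stepped block) into the empty grey waste bin, all of them lying wholly below its rim so that a lid could be laid on. The foam rack that holds the vials is not waste: leave it and everything else on the bench standing where it is.

Things in the scene. Friction and masses are not known exactly. Their poses are not given: they have to be found in the camera images.
- strip: white rigid packing foam, light (about 20 to 40 g); origin at the centre of the underside (of its outline), z up; straight strip 160 (x) x 45 (y) x 45 (z) mm: a base 25 mm thick with three cross ribs, 26 mm long in x and 20 mm high, at x = -67, 0 and 67 mm, full width. At the start it lies flat across the top of the channel, overhanging on both sides
- channel: white rigid packing foam, light (about 20 to 40 g); origin at the centre of the underside (of its outline), z up; U-shaped channel 110 (x) x 60 (y) x 50 (z) mm, open upwards and at both x ends: base 20 mm thick, two side walls 15 mm thick along x. At the start it stands on the bench with the strip on top of it
- corner: white rigid packing foam, light (about 20 to 40 g); origin at the centre of the underside (of its outline), z up; L-shaped corner piece with outline 100 x 100 mm, 45 mm high: one arm covers x -50..50, y -50..-10 mm, the other x -50..-10, y -10..50 mm (both arms 40 mm wide); the outline's centre, the origin, lies just outside the foam. Flat on the bench at the start
- step: white rigid packing foam, light (about 20 to 40 g); origin at the centre of the underside (of its outline), z up; stepped block 90 (x) x 60 (y) mm, 25 mm high, but 50 mm high where x is -45..-5 mm. Flat on the bench at the start
- bin: the waste bin: empty open-topped grey plastic box, outer 300 (x) x 220 (y) x 120 (z) mm, walls and floor 5 mm, fixed to the bench, at the left or the right side; origin at the centre of its underside, z up
- crate: bystander, fixed: grey plastic glassware crate with outer 300 (x) x 220 (y) mm, 100 mm high, divided into six cells, each with a stoppered bottle rising to 148 mm; origin at the centre of its underside. On the side where the bin is not
- dish: bystander, loose: small white ceramic bowl, 60 mm across, 35 mm high, among the foam pieces; origin at the centre of its underside
- flask: bystander, loose: conical glass flask, 80 mm across at the foot, narrowing to 34 mm at 85 mm height, 130 mm high; origin at the centre of its underside
- vial_rack: bystander, loose: white foam rack 110 (x) x 60 (y) x 40 (z) mm holding two rows of three small vials that rise to 60 mm; origin at the centre of its underside
- spatula: bystander, loose: flat steel laboratory spatula lying flat along its own x axis, 120 mm long, 22 mm wide at the blade, with a wooden grip 10 mm high; nearest the robot, between the foam pieces; origin at the centre of its underside
- wash_bottle: bystander, loose: white plastic bottle, 68 mm across, 170 mm high, beyond the foam pieces; origin at the centre of its underside
- strip_a (a point): point inside the strip near one end, at (-65, 0, 20) mm in the strip's frame; turns with it
- strip_b (a point): point inside the strip near one end, at (65, 0, 20) mm in the strip's frame; turns with it
- channel_a (a point): point inside the channel near one end, at (-40, 0, 15) mm in the channel's frame; turns with it
- channel_b (a point): point inside the channel near one end, at (40, 0, 15) mm in the channel's frame; turns with it
- corner_a (a point): point inside the corner near one end, at (35, -30, 22.5) mm in the corner's frame; turns with it
- corner_b (a point): point inside the corner near one end, at (-30, 35, 22.5) mm in the corner's frame; turns with it
- step_a (a point): point inside the step near one end, at (-30, 0, 25) mm in the step's frame; turns with it
- step_b (a point): point inside the step near one end, at (30, 0, 12.5) mm in the step's frame; turns with it
There are look-alikes about, which are no part of the job. Leave any blue look-alike of the step alone.

How it is judged:
By the outcome, as a careful person would: the job done as asked, in the order asked, and still so for the second after the job is handed in, with the robot touching nothing.
It also fails if it takes over 72 s, if anything falls off the work surface, if the arm or the gripper's body presses on something with over 40 N, if the wrist force passes 120 N, or if a joint passes its speed limit or range.

## Working session

There is one attempt and no reset: what is moved stays moved. The work goes in short steps, Python scripts to look and compute and a tool call to move; the robot and the scene stay as the last step left them, time stands still between calls to the robot, and variables do not carry over. Pictures are saved under pics/ and viewed, at most 10 in all, crops included, and the job is handed in when it is done.

Besides the shell and the picture viewer there is one more tool, called after ">>>" as name(argument=value, ...) on one line, values as JSON. drive_tool: Moves the arm, as the interface text tells. Its arguments: {"type":"object","properties":{"commands":{"type":"array"},"gripper":{"type":"number"}},"required":["commands"]}

```bash
mkdir -p pics; cat > h.py <<'E'
import numpy as np, cv2
from bench import get_obs, snapshot, close_job
def cloud(s):
    R=cv2.Rodrigues(np.array(s["rvec"],float))[0]; t=np.array(s["tvec"],float).ravel()
    K=np.array([[s["fx"],0,s["cx"]],[0,s["fy"],s["cy"]],[0,0,1.]])
    v,u=np.mgrid[0:480,0:640]
    d=np.array([s["k1"],0,0,0,0.])
    n=cv2.undistortPoints(np.stack([u.ravel(),v.ravel()],1).astype(float)[:,None],K,d)[:,0]
    z=s["range_z"].ravel().astype(float)
    P=(np.c_[n*z[:,None],z]-t)@R
    P[z<=0]=np.nan
    return P.reshape(480,640,3)
E
python3 - <<'E'
from h import *
for n in ("top","scene"):
    s=snapshot(n); cv2.imwrite(f"pics/{n}0.png",s["image"]); np.savez(f"{n}0.npz",**{k:np.array(v) for k,v in s.items()})
    R=cv2.Rodrigues(np.array(s["rvec"],float))[0]; print(n,-R.T@np.array(s["tvec"]).ravel(),s["fx"],s["k1"])
print(get_obs())
E
```

```text
top [0.47793325 0.00801011 1.02626664] 452.5016942757445 -0.004888012939979577
scene [0.98415738 0.46123353 1.11196134] 481.3598273864204 -0.11692054030378814
{'time': 0.1, 'joint_positions': array([-1.23312220e+00,  8.79299379e-02,  1.37208389e+00,  3.06609225e-06,
        1.68357393e+00, -1.03095549e-01]), 'qvel': array([-0.00203852, -0.00168363, -0.00387138,  0.00202023, -0.00034276,
       -0.00078019]), 'joint_torque': array([ 2.04893986e-03, -3.41253233e+01, -3.03301048e+01,  7.20602763e-02,
        3.03718122e-02, -9.37126038e-05]), 'tool_pos': array([ 0.23448945, -0.49698005,  0.20440426]), 'ee_rot': array([-3.13960846e+00, -2.08352614e-04,  4.40769807e-01]), 'wrist_force': array([-0.91737232,  0.44833532,  0.37573043]), 'wrist_torque': array([ 0.02729172,  0.04343431, -0.0441292 ]), 'finger_force': 0.0, 'width': 0.0942470161062584}
```

View pics/top0.png

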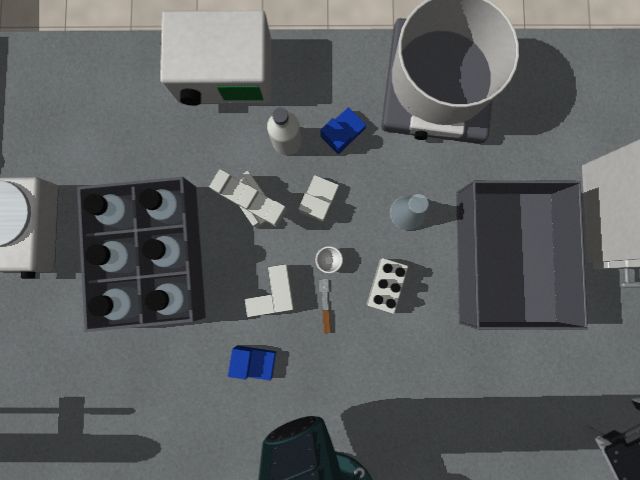

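View pics/scene0.png

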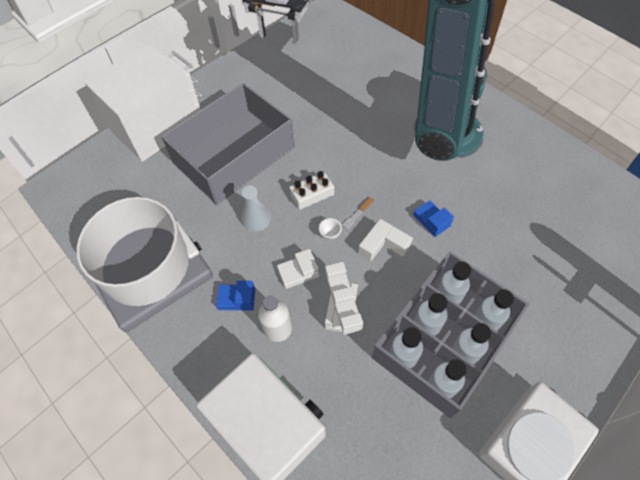

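The top view has +x up and +y left. The bin is on the right at about (522,255), the strip on the channel at (247,197), the step at (320,198), the corner at (272,292), the dish at (329,260) and the rack at (388,286). I'll fit height templates next.

```bash
cat > fit.py <<'E'
from h import *
from scipy.optimize import differential_evolution as DE
def loc(p,x,y):
    c,s=np.cos(p[2]),np.sin(p[2]); dx,dy=x-p[0],y-p[1]
    return c*dx+s*dy,-s*dx+c*dy
box=lambda X,Y,a,b,c,d:(X>=a)&(X<=b)&(Y>=c)&(Y<=d)
def H_strip(X,Y):
    rib=(np.abs(X)<.013)|(np.abs(np.abs(X)-.067)<.013)
    return np.where(box(X,Y,-.08,.08,-.0225,.0225),np.where(rib,.045,.025),0)
def H_channel(X,Y): return np.where(box(X,Y,-.055,.055,-.03,.03),np.where(np.abs(Y)>.015,.05,.02),0)
def H_corner(X,Y): return np.where(box(X,Y,-.05,.05,-.05,-.01)|box(X,Y,-.05,-.01,-.05,.05),.045,0)
def H_step(X,Y): return np.where(box(X,Y,-.045,.045,-.03,.03),np.where(X<-.005,.05,.025),0)
def H_bin(X,Y): return np.where(box(X,Y,-.15,.15,-.11,.11),np.where(box(X,Y,-.145,.145,-.105,.105),.005,.12),0)
def H_rack(X,Y): return np.where(box(X,Y,-.055,.055,-.03,.03),.04,0)
def run(P,c,r,f,ang=np.pi,d=.05):
    m=(np.abs(P[:,0]-c[0])<r)&(np.abs(P[:,1]-c[1])<r); Q=P[m]
    if len(Q)>6000: Q=Q[::len(Q)//6000+1]
    cost=lambda p:np.minimum(np.abs(f(p,Q[:,0],Q[:,1])-Q[:,2]),.02).mean()*1e3
    return DE(cost,[(c[0]-d,c[0]+d),(c[1]-d,c[1]+d),(-ang,ang)],seed=1,popsize=25,maxiter=120,tol=1e-6)
E
cat > m.py <<'E'
from fit import *
C={n:cloud(dict(np.load(f"{n}0.npz"))) for n in("top","scene")}
T=C["top"]
pc=lambda u,v:T[v,u]
P=np.concatenate([c.reshape(-1,3) for c in C.values()]); P=P[~np.isnan(P).any(1)]
TP=T.reshape(-1,3);TP=TP[~np.isnan(TP).any(1)]
one=lambda H:(lambda p,x,y:H(*loc(p,x,y)))
def show(n,r): print(n,r.x.round(4),np.degrees(r.x[2]).round(1),"cost",round(r.fun,2))
show("corner",run(P,pc(278,297),.1,one(H_corner)))
show("step",run(P,pc(320,198),.075,one(H_step)))
show("rack",run(P,pc(388,286),.085,one(H_rack)))
b=pc(522,255); show("bin",run(P,b,.22,one(H_bin),d=.06))
def fs(p,x,y):
    h=H_strip(*loc(p,x,y)); return np.where(h>0,h+.05,0)
rs=run(P[P[:,2]>.06],pc(247,197),.12,fs); show("strip",rs)
fc=lambda p,x,y:np.maximum(fs(rs.x,x,y),H_channel(*loc(p,x,y)))
m=(P[:,2]<.056); show("channel",run(P[fs(rs.x,P[:,0],P[:,1])==0],pc(247,197),.1,fc))
for n,(u,v) in dict(dish=(329,260),flask=(418,203),wash=(281,115),spat=(325,305),blade=(324,285),crateUR=(185,180),crateLR=(203,320),blue=(343,130),blue2=(252,363)).items(): print(n,pc(u,v).round(3))
E
python3 m.py
```

```text
corner [0.4574 0.1337 0.1762] 10.1 cost 2.63
step [ 0.6626  0.0211 -0.3839] -22.0 cost 2.56
rack [ 0.4667 -0.1294 -0.3033] -17.4 cost 3.91
bin [ 0.5291 -0.4055 -0.0056] -0.3 cost 9.11
strip [0.6545 0.1696 1.0382] 59.5 cost 4.73
channel [ 0.6592  0.1702 -2.5663] -147.0 cost 2.06
dish [ 0.525 -0.003  0.003]
flask [ 0.632 -0.181  0.129]
wash [0.8   0.09  0.171]
spat [0.424 0.006 0.006]
blade [0.469 0.008 0.007]
crateUR [0.694 0.304 0.075]
crateLR [ 0.392  0.28  -0.001]
blue [ 0.809 -0.036  0.052]
blue2 [0.301 0.166 0.024]
```

```bash
cat > plan.py <<'E'
import sys; from h import *
from scipy.spatial.transform import Rotation as Ro
def plan(tx,ty,tz,yaw,n=None):
    o=get_obs(); p=o["tool_pos"]; y0=o["ee_rot"][2]
    dyaw=(yaw-y0+np.pi)%(2*np.pi)-np.pi; w=-dyaw  # about tool z (down)
    D=np.array([tx,ty])-p[:2]; c,s=np.cos(y0),np.sin(y0)
    Dt=np.array([c*D[0]+s*D[1], s*D[0]-c*D[1]]); dz=p[2]-tz
    for n in ([n] if n else range(1,40)):
        S=sum(np.array([[np.cos(k*w/n),-np.sin(k*w/n)],[np.sin(k*w/n),np.cos(k*w/n)]]) for k in range(n))
        d=np.linalg.solve(S,Dt)
        if max(abs(d).max()/.04,abs(dz)/n/.04,abs(w)/n/.1)<=1 : break
    e=o["ee_rot"]; tilt=Ro.from_euler('xyz',e).inv()*Ro.from_euler('xyz',[np.pi,0,y0])
    print("pose",p.round(4),e.round(4),"t",round(o["time"],2)); print(n,"rows of",(np.r_[d/.04,dz/n/.04,tilt.as_rotvec()[:2]/.1/n,w/n/.1]).round(3).tolist())
a=[float(v) for v in sys.argv[1:]]; plan(*a[:4],int(a[4]) if len(a)>4 else None)
E
python3 plan.py .6545 .1696 .2 1.038
python3 - <<'E'
from fit import *
P=np.concatenate([cloud(dict(np.load(f"{n}0.npz"))).reshape(-1,3) for n in("top","scene")])
Q=P[(abs(P[:,2]-.12)<.004)&(P[:,1]<-.24)&(P[:,1]>-.56)&(P[:,0]>.33)&(P[:,0]<.73)]
print(len(Q),cv2.minAreaRect(Q[:,:2].astype(np.float32)),np.percentile(Q[:,:2],[1,99],axis=0).round(3))
Q=P[(P[:,2]>.09)&(P[:,2]<.1)&(abs(P[:,0]-.65)<.11)&(abs(P[:,1]-.17)<.11)]
print(len(Q),cv2.minAreaRect(Q[:,:2].astype(np.float32)))
Q=P[(P[:,2]>.042)&(P[:,2]<.049)&(abs(P[:,0]-.457)<.09)&(abs(P[:,1]-.134)<.09)]
print(len(Q),cv2.minAreaRect(Q[:,:2].astype(np.float32)))
E
```

```text
pose [ 0.2345 -0.497   0.2044] [-3.1396e+00 -2.0000e-04  4.4080e-01] t 0.1
20 rows of [0.96, -0.28, 0.006, -0.001, -0.0, -0.299]
1917 ((0.5278672575950623, -0.40322384238243103), (0.2254968136548996, 0.30248793959617615), 89.69877624511719) [[ 0.379 -0.515]
 [ 0.679 -0.293]]
1450 ((0.6533011794090271, 0.169548898935318), (0.16267172992229462, 0.04809309542179108), 59.67962646484375)
1929 ((0.4577625095844269, 0.1331319659948349), (0.1010640412569046, 0.10075760632753372), 9.26187515258789)
```

>>> drive_tool(commands=[[0.96, -0.28, 0, 0, 0, -0.3], [0.96, -0.28, 0, 0, 0, -0.3], [0.96, -0.28, 0, 0, 0, -0.3], [0.96, -0.28, 0, 0, 0, -0.3], [0.96, -0.28, 0, 0, 0, -0.3], [0.96, -0.28, 0, 0, 0, -0.3], [0.96, -0.28, 0, 0, 0, -0.3], [0.96, -0.28, 0, 0, 0, -0.3], [0.96, -0.28, 0, 0, 0, -0.3], [0.96, -0.28, 0, 0, 0, -0.3], [0.96, -0.28, 0, 0, 0, -0.3], [0.96, -0.28, 0, 0, 0, -0.3], [0.96, -0.28, 0, 0, 0, -0.3], [0.96, -0.28, 0, 0, 0, -0.3], [0.96, -0.28, 0, 0, 0, -0.3], [0.96, -0.28, 0, 0, 0, -0.3], [0.96, -0.28, 0, 0, 0, -0.3], [0.96, -0.28, 0, 0, 0, -0.3], [0.96, -0.28, 0, 0, 0, -0.3], [0.96, -0.28, 0, 0, 0, -0.3]], gripper=0)

```text
time: 2.6
tool_pos: [0.6541, 0.1709, 0.2045]
ee_rot: [-3.141, 0.001, 1.042]
wrist_force: [0.9, -0.4, -0.5]
width: 0.094
finger_force: 0.0
```

```bash
python3 plan.py .6538 .1696 .060 1.039; python3 - <<'E'
from h import *
s=snapshot("wrist"); cv2.imwrite("pics/w1.png",s["image"])
E
```

```text
pose [0.6541 0.1709 0.2045] [-3.1405e+00  1.1000e-03  1.0417e+00] t 2.6
4 rows of [-0.008, 0.002, 0.903, -0.003, 0.003, 0.007]
```

View pics/w1.png

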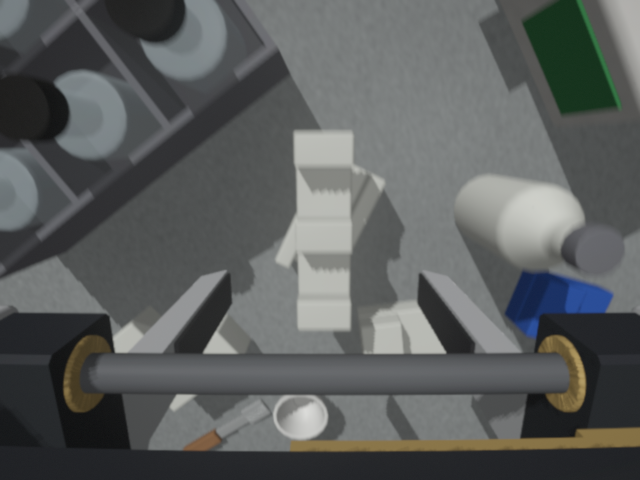

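The wrist view shows the strip centred at about (325,232) and lined up between the fingers at (225,280) and (428,280). The channel is skewed underneath it. I'll go down and grip.

>>> drive_tool(commands=[[0, 0, 0.9, 0, 0, 0], [0, 0, 0.9, 0, 0, 0], [0, 0, 0.9, 0, 0, 0], [0, 0, 0.9, 0, 0, 0], [0, 0, 0, 0, 0, 0]])

```text
time: 3.28
tool_pos: [0.6508, 0.169, 0.0564]
ee_rot: [-3.134, 0.006, 1.041]
wrist_force: [0.7, -0.5, 0.5]
width: 0.094
finger_force: 0.0
```

>>> drive_tool(commands=[[0, 0, 0, 0, 0, 0], [0, 0, 0, 0, 0, 0], [0, 0, 0, 0, 0, 0], [0, 0, 0, 0, 0, 0], [0, 0, 0, 0, 0, 0]], gripper=1)

```text
time: 3.9
tool_pos: [0.6542, 0.1698, 0.0618]
ee_rot: [3.141, -0.0, 1.041]
wrist_force: [0.3, 0.1, 0.5]
width: 0.0472
finger_force: 0.0
```

>>> drive_tool(commands=[[0, 0, 0, 0, 0, 0], [0, 0, 0, 0, 0, 0]])

```text
time: 4.15
tool_pos: [0.6542, 0.1698, 0.0617]
ee_rot: [3.141, -0.0, 1.041]
wrist_force: [0.1, -0.1, 1.3]
width: 0.0452
finger_force: 30.0
```

>>> drive_tool(commands=[[0, 0, -0.3, 0, 0, 0], [0, 0, -0.6, 0, 0, 0], [0, 0, -0.9, 0, 0, 0], [0, 0, -0.9, 0, 0, 0], [0, 0, -0.9, 0, 0, 0], [0, 0, -0.3, 0, 0, 0]])

```text
time: 4.9
tool_pos: [0.6552, 0.17, 0.2216]
ee_rot: [3.137, -0.004, 1.041]
wrist_force: [-0.5, 1.1, 0.1]
width: 0.0448
finger_force: 30.0
```

```bash
python3 plan.py .583 -.449 .215 0.0
python3 - <<'E'
from fit import *
P=cloud(snapshot("top")).reshape(-1,3); P=P[~np.isnan(P).any(1)&(P[:,2]<.056)]
r=run(P,[.659,.17],.09,lambda p,x,y:H_channel(*loc(p,x,y)),ang=2); print(r.x,r.fun)
E
```

```text
pose [0.6552 0.17   0.2216] [ 3.1368 -0.004   1.0409] t 4.9
13 rows of [-0.785, 0.978, 0.013, 0.004, -0.003, 0.801]
[0.66008353 0.16964229 0.59370811] 1.9714100054753423
```

```bash
cat >> plan.py <<'E'
def straight(tx,ty,tz,yaw,n=None):
    o=get_obs(); p=o["tool_pos"]; y0=o["ee_rot"][2]; dy=(yaw-y0+np.pi)%(2*np.pi)-np.pi
    D=np.array([tx,ty,tz])-p
    if not n: n=int(max(np.ceil(np.hypot(*D[:2])/.045),np.ceil(abs(D[2])/.036),np.ceil(abs(dy)/.095)))
    r=[]
    for k in range(n):
        y=y0+dy*k/n;c,s=np.cos(y),np.sin(y); d=D/n/.04
        r.append([round(v,2)+0. for v in(c*d[0]+s*d[1],s*d[0]-c*d[1],-d[2],0,0,-dy/n/.1)])
    print("straight",n,r)
straight(*a[:4],int(a[4]) if len(a)>4 else None)
E
python3 plan.py .583 -.449 .215 0.0
python3 - <<'E'
from h import *
P=np.concatenate([cloud(dict(np.load(f"{n}0.npz"))).reshape(-1,3) for n in("top","scene")])
m=(P[:,1]<.1)&(P[:,1]>-.55)&(P[:,0]>.7)&(P[:,0]<1.1)&(P[:,2]>.12)
Q=P[m]; 
for lo in np.arange(-.5,.1,.1):
    q=Q[(Q[:,1]>=lo)&(Q[:,1]<lo+.1)]; print(round(lo,1),len(q), q[:,0].min().round(3) if len(q) else '', q[:,2].max().round(3) if len(q) else '')
E
```

```text
pose [0.6553 0.17   0.2216] [ 3.1368 -0.004   1.0408] t 4.95
13 rows of [-0.785, 0.978, 0.013, 0.004, -0.003, 0.801]
straight 14 [[np.float64(-1.02), np.float64(0.45), np.float64(0.01), 0.0, 0.0, np.float64(0.74)], [np.float64(-0.98), np.float64(0.52), np.float64(0.01), 0.0, 0.0, np.float64(0.74)], [np.float64(-0.94), np.float64(0.59), np.float64(0.01), 0.0, 0.0, np.float64(0.74)], [np.float64(-0.89), np.float64(0.66), np.float64(0.01), 0.0, 0.0, np.float64(0.74)], [np.float64(-0.84), np.float64(0.73), np.float64(0.01), 0.0, 0.0, np.float64(0.74)], [np.float64(-0.79), np.float64(0.79), np.float64(0.01), 0.0, 0.0, np.float64(0.74)], [np.float64(-0.73), np.float64(0.84), np.float64(0.01), 0.0, 0.0, np.float64(0.74)], [np.float64(-0.66), np.float64(0.89), np.float64(0.01), 0.0, 0.0, np.float64(0.74)], [np.float64(-0.59), np.float64(0.94), np.float64(0.01), 0.0, 0.0, np.float64(0.74)], [np.float64(-0.52), np.float64(0.98), np.float64(0.01), 0.0, 0.0, np.float64(0.74)], [np.float64(-0.45), np.float64(1.02), np.float64(0.01), 0.0, 0.0, np.float64(0.74)], [np.float64(-0.37), np.float64(1.05), np.float64(0.01), 0.0, 0.0, np.float64(0.74)], [np.float64(-0.29), np.float64(1.07), np.float64(0.01), 0.0, 0.0, np.float64(0.74)], [np.float64(-0.21), np.float64(1.09), np.float64(0.01), 0.0, 0.0, np.float64(0.74)]]
-0.5 0  
-0.4 3183 0.822 0.173
-0.3 1529 0.815 0.175
-0.2 2150 0.832 0.174
-0.1 0  
-0.0 544 0.776 0.174
```

>>> drive_tool(commands=[[-0.785, 0.98, 0, 0, 0, 0.8], [-0.785, 0.98, 0, 0, 0, 0.8], [-0.785, 0.98, 0, 0, 0, 0.8], [-0.785, 0.98, 0, 0, 0, 0.8], [-0.785, 0.98, 0, 0, 0, 0.8], [-0.785, 0.98, 0, 0, 0, 0.8], [-0.785, 0.98, 0, 0, 0, 0.8], [-0.785, 0.98, 0, 0, 0, 0.8], [-0.785, 0.98, 0, 0, 0, 0.8], [-0.785, 0.98, 0, 0, 0, 0.8], [-0.785, 0.98, 0, 0, 0, 0.8], [-0.785, 0.98, 0, 0, 0, 0.8], [-0.785, 0.98, 0, 0, 0, 0.8], [0, 0, 0, 0, 0, 0]])

```text
time: 6.7
tool_pos: [0.5794, -0.4536, 0.2146]
ee_rot: [-3.14, 0.004, -0.005]
wrist_force: [0.5, 0.3, 0.3]
width: 0.0449
finger_force: 30.0
```

```bash
sed -i 's/^straight(/#straight(/' plan.py; python3 plan.py .584 -.449 .032 0.0
```

```text
pose [ 0.5794 -0.4536  0.2146] [-3.1398  0.0038 -0.0055] t 6.7
5 rows of [0.023, -0.023, 0.913, -0.004, 0.008, -0.011]
```

>>> drive_tool(commands=[[0.03, -0.03, 0.9, 0, 0, 0], [0.03, -0.03, 0.9, 0, 0, 0], [0.03, -0.03, 0.9, 0, 0, 0], [0.03, -0.03, 0.9, 0, 0, 0], [0, 0, 0.6, 0, 0, 0], [0, 0, 0.2, 0, 0, 0], [0, 0, 0, 0, 0, 0]])

```text
time: 7.58
tool_pos: [0.5876, -0.4445, 0.0406]
ee_rot: [-3.14, 0.001, 0.002]
wrist_force: [0.0, 0.9, -0.0]
width: 0.0448
finger_force: 30.0
```

>>> drive_tool(commands=[[0, 0, 0, 0, 0, 0], [0, 0, 0, 0, 0, 0], [0, 0, 0, 0, 0, 0], [0, 0, 0, 0, 0, 0]], gripper=0.3)

```text
time: 8.07
tool_pos: [0.5876, -0.4456, 0.042]
ee_rot: [3.141, -0.001, 0.001]
wrist_force: [0.7, 0.2, 0.5]
width: 0.0656
finger_force: 0.0
```

>>> drive_tool(commands=[[0, 0, -0.4, 0, 0, 0], [0, 0, -0.9, 0, 0, 0], [0, 0, -0.9, 0, 0, 0], [0, 0, -0.9, 0, 0, 0], [0, 0, -0.9, 0, 0, 0]])

```text
time: 8.7
tool_pos: [0.5876, -0.4455, 0.2045]
ee_rot: [3.14, -0.002, 0.001]
wrist_force: [0.3, 0.3, 0.5]
width: 0.0657
finger_force: 0.0
```

```bash
python3 plan.py .66 .1696 .18 0.594
python3 - <<'E'
from fit import *
s=snapshot("scene"); P=cloud(s).reshape(-1,3); P=P[~np.isnan(P).any(1)]
Q=P[(abs(P[:,0]-.528)<.135)&(abs(P[:,1]+.404)<.095)]; print("bin maxz",np.percentile(Q[:,2],[50,90,99]), )
E
```

```text
pose [ 0.5876 -0.4455  0.2045] [ 3.1402e+00 -1.5000e-03  8.0000e-04] t 8.7
15 rows of [0.403, -0.967, 0.041, 0.001, -0.001, -0.395]
bin maxz [0.37687906 0.54562495 0.56685483]
```

>>> drive_tool(commands=[[0.4, -0.97, 0, 0, 0, -0.395], [0.4, -0.97, 0, 0, 0, -0.395], [0.4, -0.97, 0, 0, 0, -0.395], [0.4, -0.97, 0, 0, 0, -0.395], [0.4, -0.97, 0, 0, 0, -0.395], [0.4, -0.97, 0, 0, 0, -0.395], [0.4, -0.97, 0, 0, 0, -0.395], [0.4, -0.97, 0, 0, 0, -0.395], [0.4, -0.97, 0, 0, 0, -0.395], [0.4, -0.97, 0, 0, 0, -0.395], [0.4, -0.97, 0, 0, 0, -0.395], [0.4, -0.97, 0, 0, 0, -0.395], [0.4, -0.97, 0, 0, 0, -0.395], [0.4, -0.97, 0, 0, 0, -0.395], [0.4, -0.97, 0, 0, 0, -0.395], [0, 0, 0, 0, 0, 0]], gripper=0)

```text
time: 10.75
tool_pos: [0.6572, 0.1742, 0.2017]
ee_rot: [-3.141, -0.001, 0.598]
wrist_force: [0.3, 0.0, -0.4]
width: 0.094
finger_force: 0.0
```

```bash
python3 plan.py .66 .1696 .022 0.59
python3 - <<'E'
from h import *
s=snapshot("wrist"); w=cv2.resize(s["image"],(400,300)); t=cv2.resize(snapshot("top")["image"][150:360,430:610],(343,400))
c=np.zeros((400,760,3),np.uint8); c[:300,:400]=w; c[:,410:753]=t; cv2.imwrite("pics/w2.png",c)
E
```

```text
pose [0.6572 0.1742 0.2017] [-3.1413e+00 -8.0000e-04  5.9790e-01] t 10.75
5 rows of [-0.001, 0.027, 0.899, -0.001, -0.002, 0.016]
```

View pics/w2.png

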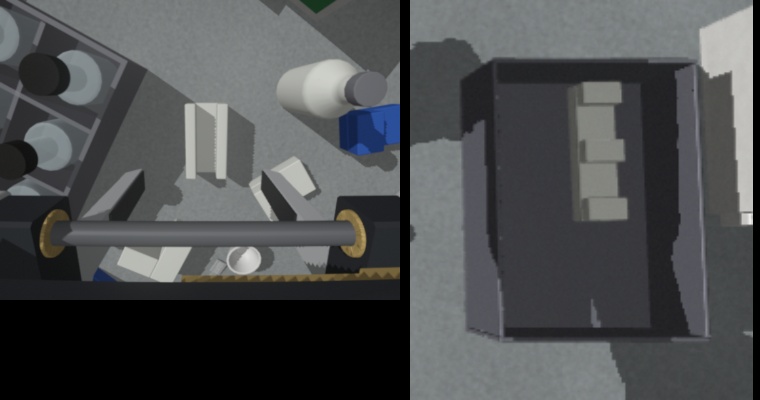

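The strip is flat in the bin, centred at about (600,150) in the right half. The channel sits midway between the fingers at (206,140).

>>> drive_tool(commands=[[0, 0.03, 0.9, 0, 0, 0.02], [0, 0.03, 0.9, 0, 0, 0.02], [0, 0.03, 0.9, 0, 0, 0.02], [0, 0.03, 0.9, 0, 0, 0.02], [0, 0, 0.6, 0, 0, 0], [0, 0, 0.25, 0, 0, 0]])

```text
time: 11.6
tool_pos: [0.6599, 0.1649, 0.0213]
ee_rot: [-3.141, 0.003, 0.583]
wrist_force: [0.1, -0.2, 0.1]
width: 0.0939
finger_force: 0.0
```

>>> drive_tool(commands=[[0, 0, 0, 0, 0, 0], [0, 0, 0, 0, 0, 0], [0, 0, 0, 0, 0, 0], [0, 0, 0, 0, 0, 0], [0, 0, 0, 0, 0, 0], [0, 0, 0, 0, 0, 0]], gripper=1)

```text
time: 12.35
tool_pos: [0.6614, 0.1672, 0.0248]
ee_rot: [3.141, -0.002, 0.585]
wrist_force: [-0.1, 0.5, 5.4]
width: 0.0598
finger_force: 30.0
```

>>> drive_tool(commands=[[0, 0, -0.3, 0, 0, 0], [0, 0, -0.6, 0, 0, 0], [0, 0, -0.9, 0, 0, 0], [0, 0, -0.9, 0, 0, 0], [0, 0, -0.9, 0, 0, 0], [0, 0, -0.9, 0, 0, 0]])

```text
time: 13.1
tool_pos: [0.6603, 0.1669, 0.2045]
ee_rot: [-3.142, 0.001, 0.585]
wrist_force: [-0.5, 0.1, -0.2]
width: 0.06
finger_force: 30.0
```

```bash
python3 plan.py .592 -.354 .21 0.0
```

```text
pose [0.6603 0.1669 0.2045] [-3.1415e+00  8.0000e-04  5.8520e-01] t 13.1
13 rows of [-0.442, 0.925, -0.01, -0.0, 0.001, 0.45]
```

>>> drive_tool(commands=[[-0.44, 0.925, 0, 0, 0, 0.45], [-0.44, 0.925, 0, 0, 0, 0.45], [-0.44, 0.925, 0, 0, 0, 0.45], [-0.44, 0.925, 0, 0, 0, 0.45], [-0.44, 0.925, 0, 0, 0, 0.45], [-0.44, 0.925, 0, 0, 0, 0.45], [-0.44, 0.925, 0, 0, 0, 0.45], [-0.44, 0.925, 0, 0, 0, 0.45], [-0.44, 0.925, 0, 0, 0, 0.45], [-0.44, 0.925, 0, 0, 0, 0.45], [-0.44, 0.925, 0, 0, 0, 0.45], [-0.44, 0.925, 0, 0, 0, 0.45], [-0.44, 0.925, 0, 0, 0, 0.45], [0, 0, 0, 0, 0, 0], [0, 0, 0, 0, 0, 0]])

```text
time: 14.98
tool_pos: [0.5934, -0.3532, 0.2034]
ee_rot: [-3.141, 0.0, 0.001]
wrist_force: [-0.7, 0.5, 0.1]
width: 0.0602
finger_force: 30.0
```

```bash
python3 plan.py .592 -.354 .046 0.0
```

```text
pose [ 0.5934 -0.3532  0.2034] [-3.1407e+00  1.0000e-04  7.0000e-04] t 14.97
4 rows of [-0.009, 0.005, 0.984, -0.002, 0.0, 0.002]
```

>>> drive_tool(commands=[[0, 0, 0.9, 0, 0, 0], [0, 0, 0.9, 0, 0, 0], [0, 0, 0.9, 0, 0, 0], [0, 0, 0.8, 0, 0, 0], [0, 0, 0.4, 0, 0, 0], [0, 0, 0.1, 0, 0, 0], [0, 0, 0, 0, 0, 0]])

```text
time: 15.85
tool_pos: [0.5942, -0.3538, 0.0448]
ee_rot: [3.14, -0.002, 0.001]
wrist_force: [0.2, 0.0, -0.2]
width: 0.0601
finger_force: 30.0
```

>>> drive_tool(commands=[[0, 0, 0, 0, 0, 0], [0, 0, 0, 0, 0, 0], [0, 0, 0, 0, 0, 0], [0, 0, 0, 0, 0, 0]], gripper=0.24)

```text
time: 16.35
tool_pos: [0.5933, -0.3539, 0.0437]
ee_rot: [3.141, -0.0, 0.0]
wrist_force: [-0.3, 0.1, -0.0]
width: 0.0719
finger_force: 0.0
```

>>> drive_tool(commands=[[0, 0, -0.4, 0, 0, 0], [0, 0, -0.9, 0, 0, 0], [0, 0, -0.9, 0, 0, 0], [0, 0, -0.9, 0, 0, 0], [0, 0, -0.9, 0, 0, 0]])

```text
time: 16.98
tool_pos: [0.5933, -0.3538, 0.2063]
ee_rot: [3.14, -0.002, 0.0]
wrist_force: [-0.9, -0.3, -0.3]
width: 0.0717
finger_force: 0.0
```

```bash
python3 - <<'E'
from fit import *
P=np.concatenate([cloud(snapshot("scene")).reshape(-1,3),cloud(dict(np.load("top0.npz"))).reshape(-1,3)]); P=P[~np.isnan(P).any(1)]
one=lambda H:(lambda p,x,y:H(*loc(p,x,y)))
r=run(P,[.457,.134],.1,one(H_corner),ang=1); print(r.x,r.fun)
a=r.x; c,s=np.cos(a[2]),np.sin(a[2]); print("grip",a[0]+c*.01+s*.03,a[1]+s*.01-c*.03)
r=run(P,[.663,.021],.075,one(H_step),ang=1); print(r.x,r.fun)
E
python3 plan.py .4725 .1055 .19 0.17
```

```text
[0.45804159 0.13335181 0.15162064] 2.213840883272518
grip 0.47245807411689617 0.10520639036525475
[ 0.66414267  0.02047755 -0.40631239] 2.5673885827869456
pose [ 0.5951 -0.3551  0.213 ] [ 3.1345e+00 -1.0000e-02  3.0000e-04] t 17.02
12 rows of [-0.18, -0.978, 0.048, 0.006, -0.008, -0.141]
```

>>> drive_tool(commands=[[-0.18, -0.98, 0, 0, 0, -0.14], [-0.18, -0.98, 0, 0, 0, -0.14], [-0.18, -0.98, 0, 0, 0, -0.14], [-0.18, -0.98, 0, 0, 0, -0.14], [-0.18, -0.98, 0, 0, 0, -0.14], [-0.18, -0.98, 0, 0, 0, -0.14], [-0.18, -0.98, 0, 0, 0, -0.14], [-0.18, -0.98, 0, 0, 0, -0.14], [-0.18, -0.98, 0, 0, 0, -0.14], [-0.18, -0.98, 0, 0, 0, -0.14], [-0.18, -0.98, 0, 0, 0, -0.14], [-0.18, -0.98, 0, 0, 0, -0.14], [0, 0, 0, 0, 0, 0]], gripper=0)

```text
time: 18.65
tool_pos: [0.4702, 0.1099, 0.2042]
ee_rot: [-3.141, -0.001, 0.172]
wrist_force: [0.5, -1.3, 0.6]
width: 0.0941
finger_force: 0.0
```

```bash
python3 plan.py .4725 .1055 .02 0.165
```

```text
pose [0.4702 0.1099 0.2042] [-3.1414e+00 -1.5000e-03  1.7230e-01] t 18.65
5 rows of [0.007, 0.023, 0.921, -0.0, -0.003, 0.015]
```

>>> drive_tool(commands=[[0.01, 0.02, 0.9, 0, 0, 0.02], [0.01, 0.02, 0.9, 0, 0, 0.02], [0.01, 0.02, 0.9, 0, 0, 0.02], [0, 0, 0.9, 0, 0, 0], [0, 0, 0.7, 0, 0, 0], [0, 0, 0.25, 0, 0, 0]])

```text
time: 19.4
tool_pos: [0.4716, 0.1046, 0.0197]
ee_rot: [3.141, 0.003, 0.161]
wrist_force: [-0.1, -0.4, -0.0]
width: 0.0941
finger_force: 0.0
```

>>> drive_tool(commands=[[0, 0, 0, 0, 0, 0], [0, 0, 0, 0, 0, 0], [0, 0, 0, 0, 0, 0], [0, 0, 0, 0, 0, 0], [0, 0, 0, 0, 0, 0], [0, 0, 0, 0, 0, 0], [0, 0, 0, 0, 0, 0]], gripper=1)

```text
time: 20.27
tool_pos: [0.4726, 0.1059, 0.0216]
ee_rot: [3.141, -0.0, 0.162]
wrist_force: [0.1, -0.2, 0.6]
width: 0.0397
finger_force: 30.0
```

>>> drive_tool(commands=[[0, 0, -0.3, 0, 0, 0], [0, 0, -0.6, 0, 0, 0], [0, 0, -0.9, 0, 0, 0], [0, 0, -0.9, 0, 0, 0], [0, 0, -0.9, 0, 0, 0], [0, 0, -0.9, 0, 0, 0]])

```text
time: 21.02
tool_pos: [0.4724, 0.1058, 0.2035]
ee_rot: [3.141, -0.001, 0.162]
wrist_force: [0.9, -0.2, -0.8]
width: 0.0397
finger_force: 30.0
```

```bash
python3 plan.py .454 -.388 .215 0.0;  python3 - <<'E'
from h import *
s=snapshot("wrist"); w=cv2.resize(s["image"],(400,300)); t=cv2.resize(snapshot("top")["image"][150:360,430:610],(343,400))
c=np.zeros((400,760,3),np.uint8); c[:300,:400]=w; c[:,410:753]=t; cv2.imwrite("pics/w3.png",c)
E
```

```text
pose [0.4724 0.1058 0.2035] [ 3.1415e+00 -1.0000e-03  1.6230e-01] t 21.02
13 rows of [-0.118, 0.944, -0.022, 0.0, -0.001, 0.125]
```

View pics/w3.png

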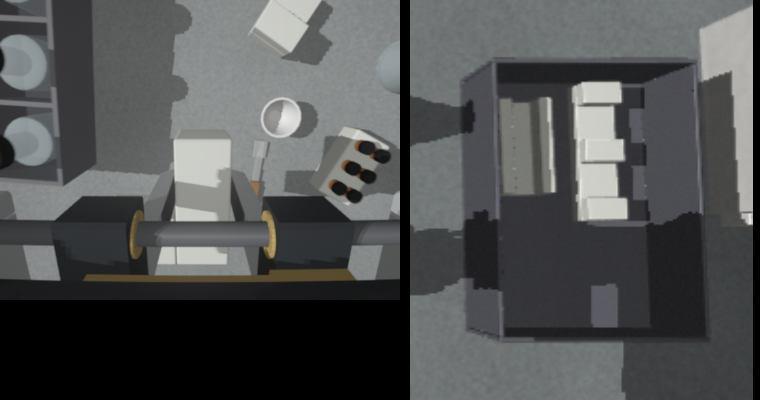

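The corner is held and the channel and strip lie flat in the bin, leaving its lower half free.

>>> drive_tool(commands=[[-0.12, 0.945, 0, 0, 0, 0.125], [-0.12, 0.945, 0, 0, 0, 0.125], [-0.12, 0.945, 0, 0, 0, 0.125], [-0.12, 0.945, 0, 0, 0, 0.125], [-0.12, 0.945, 0, 0, 0, 0.125], [-0.12, 0.945, 0, 0, 0, 0.125], [-0.12, 0.945, 0, 0, 0, 0.125], [-0.12, 0.945, 0, 0, 0, 0.125], [-0.12, 0.945, 0, 0, 0, 0.125], [-0.12, 0.945, 0, 0, 0, 0.125], [-0.12, 0.945, 0, 0, 0, 0.125], [-0.12, 0.945, 0, 0, 0, 0.125], [-0.12, 0.945, 0, 0, 0, 0.125], [0, 0, 0, 0, 0, 0], [0, 0, 0, 0, 0, 0]])

```text
time: 23.0
tool_pos: [0.453, -0.3878, 0.2004]
ee_rot: [-3.14, 0.001, -0.0]
wrist_force: [0.1, 0.8, -0.4]
width: 0.04
finger_force: 30.0
```

```bash
python3 plan.py .454 -.388 .042 0.0
```

```text
pose [ 0.453  -0.3878  0.2004] [-3.1397e+00  1.1000e-03 -1.0000e-04] t 23.0
4 rows of [0.006, 0.001, 0.99, -0.005, 0.003, -0.0]
```

>>> drive_tool(commands=[[0, 0, 0.9, 0, 0, 0], [0, 0, 0.9, 0, 0, 0], [0, 0, 0.9, 0, 0, 0], [0, 0, 0.8, 0, 0, 0], [0, 0, 0.4, 0, 0, 0], [0, 0, 0.1, 0, 0, 0], [0, 0, 0, 0, 0, 0]])

```text
time: 23.88
tool_pos: [0.4539, -0.3888, 0.0427]
ee_rot: [3.14, -0.001, 0.0]
wrist_force: [0.3, -0.4, 0.4]
width: 0.0399
finger_force: 30.0
```

>>> drive_tool(commands=[[0, 0, 0, 0, 0, 0], [0, 0, 0, 0, 0, 0], [0, 0, 0, 0, 0, 0], [0, 0, 0, 0, 0, 0]], gripper=0.36)

```text
time: 24.38
tool_pos: [0.4533, -0.3887, 0.0417]
ee_rot: [3.141, -0.0, -0.0]
wrist_force: [-0.4, 0.5, -0.2]
width: 0.0604
finger_force: 0.0
```

>>> drive_tool(commands=[[0, 0, -0.4, 0, 0, 0], [0, 0, -0.9, 0, 0, 0], [0, 0, -0.9, 0, 0, 0], [0, 0, -0.9, 0, 0, 0], [0, 0, -0.8, 0, 0, 0], [0, 0, 0, 0, 0, 0]])

```text
time: 25.12
tool_pos: [0.4546, -0.39, 0.2023]
ee_rot: [3.135, -0.006, -0.0]
wrist_force: [-0.6, -0.6, -0.2]
width: 0.0602
finger_force: 0.0
```

```bash
python3 plan.py .651 .0265 .2 2.747; sed -i 's/^a=\[/W=1\na=[/' plan.py; python3 -c "
from h import *;print(get_obs()['joint_positions'].round(3))"
```

```text
pose [ 0.4546 -0.39    0.2023] [ 3.1353e+00 -6.1000e-03 -2.0000e-04] t 25.12
28 rows of [0.565, 0.111, 0.002, 0.002, -0.002, -0.981]
[-0.804  0.19   1.261  0.     1.681  0.767]
```

```bash
python3 plan.py .651 .0265 .2 -.4
```

```text
pose [ 0.4546 -0.39    0.2023] [ 3.1353e+00 -6.1000e-03 -2.0000e-04] t 25.12
12 rows of [0.246, -0.934, 0.005, 0.005, -0.005, 0.333]
```

>>> drive_tool(commands=[[0.245, -0.935, 0, 0, 0, 0.333], [0.245, -0.935, 0, 0, 0, 0.333], [0.245, -0.935, 0, 0, 0, 0.333], [0.245, -0.935, 0, 0, 0, 0.333], [0.245, -0.935, 0, 0, 0, 0.333], [0.245, -0.935, 0, 0, 0, 0.333], [0.245, -0.935, 0, 0, 0, 0.333], [0.245, -0.935, 0, 0, 0, 0.333], [0.245, -0.935, 0, 0, 0, 0.333], [0.245, -0.935, 0, 0, 0, 0.333], [0.245, -0.935, 0, 0, 0, 0.333], [0.245, -0.935, 0, 0, 0, 0.333], [0, 0, 0, 0, 0, 0], [0, 0, 0, 0, 0, 0]], gripper=0)

```text
time: 26.88
tool_pos: [0.6486, 0.028, 0.1961]
ee_rot: [3.14, 0.002, -0.4]
wrist_force: [-0.2, -0.3, -1.4]
width: 0.094
finger_force: 0.0
```

```bash
python3 plan.py .651 .0265 .024 -.4; python3 - <<'E'
from fit import *
s=snapshot("top"); P=cloud(s).reshape(-1,3); P=P[~np.isnan(P).any(1)&(P[:,2]<.07)]
def f(p,x,y):
    h=H_corner(*loc(p,x,y)); return h+.005
r=run(P[(P[:,1]>-.5)&(P[:,1]<-.31)&(P[:,0]>.39)&(P[:,0]<.51)],[.443,-.358],.1,f,ang=.5,d=.03); print(r.x,r.fun)
Q=P[(P[:,2]>.045)&(P[:,2]<.056)&(P[:,0]>.385)&(P[:,0]<.51)&(P[:,1]<-.31)&(P[:,1]>-.5)]; print(cv2.minAreaRect(Q[:,:2].astype(np.float32)),Q[:,:2].min(0),Q[:,:2].max(0))
E
```

```text
pose [0.6486 0.028  0.1961] [ 3.140e+00  2.200e-03 -3.997e-01] t 26.88
5 rows of [0.014, 0.002, 0.86, 0.003, 0.004, 0.001]
[ 0.44483328 -0.35997666 -0.01154461] 2.709787901748883
((0.45266619324684143, -0.3850463032722473), (0.08921150118112564, 0.17574003338813782), 61.84550094604492) [ 0.38539285 -0.46583575] [ 0.50937734 -0.32200544]
```

>>> drive_tool(commands=[[0.01, 0, 0.9, 0, 0, 0], [0.01, 0, 0.9, 0, 0, 0], [0.01, 0, 0.9, 0, 0, 0], [0, 0, 0.9, 0, 0, 0], [0, 0, 0.5, 0, 0, 0], [0, 0, 0.2, 0, 0, 0]])

```text
time: 27.68
tool_pos: [0.6497, 0.0272, 0.0244]
ee_rot: [3.141, 0.001, -0.401]
wrist_force: [0.5, -0.5, 0.6]
width: 0.0941
finger_force: 0.0
```

>>> drive_tool(commands=[[0, 0, 0, 0, 0, 0], [0, 0, 0, 0, 0, 0], [0, 0, 0, 0, 0, 0], [0, 0, 0, 0, 0, 0], [0, 0, 0, 0, 0, 0], [0, 0, 0, 0, 0, 0]], gripper=1)

```text
time: 28.42
tool_pos: [0.6511, 0.0279, 0.0266]
ee_rot: [-3.141, -0.002, -0.4]
wrist_force: [0.5, -0.0, 4.1]
width: 0.0597
finger_force: 30.0
```

>>> drive_tool(commands=[[0, 0, -0.3, 0, 0, 0], [0, 0, -0.6, 0, 0, 0], [0, 0, -0.9, 0, 0, 0], [0, 0, -0.9, 0, 0, 0], [0, 0, -0.9, 0, 0, 0], [0, 0, -0.8, 0, 0, 0], [0, 0, 0, 0, 0, 0]])

```text
time: 29.3
tool_pos: [0.652, 0.028, 0.2054]
ee_rot: [-3.139, -0.007, -0.4]
wrist_force: [0.0, 0.3, -0.4]
width: 0.0594
finger_force: 30.0
```

```bash
python3 plan.py .442 -.446 .205 -1.575; python3 - <<'E'
from h import *
s=snapshot("wrist"); w=cv2.resize(s["image"],(400,300)); t=cv2.resize(snapshot("top")["image"][150:360,430:610],(343,400))
c=np.zeros((400,760,3),np.uint8); c[:300,:400]=w; c[:,410:753]=t; cv2.imwrite("pics/w4.png",c)
E
```

```text
pose [0.652  0.028  0.2054] [-3.1391 -0.0066 -0.3997] t 29.3
12 rows of [0.57, 0.992, 0.001, -0.002, -0.006, 0.979]
```

View pics/w4.png

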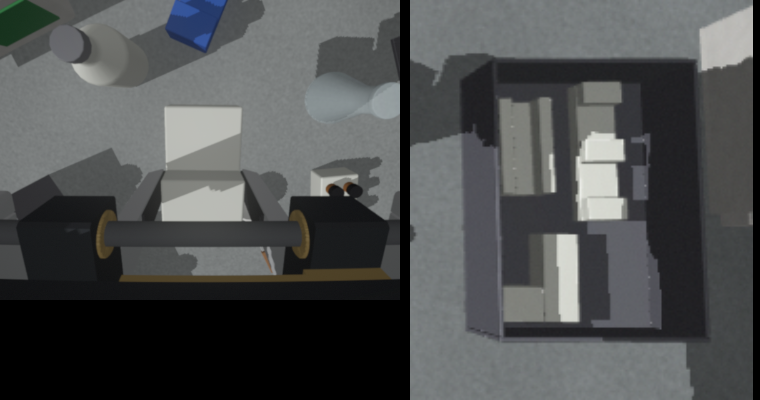

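>>> drive_tool(commands=[[0.57, 0.99, 0, 0, 0, 0.98], [0.57, 0.99, 0, 0, 0, 0.98], [0.57, 0.99, 0, 0, 0, 0.98], [0.57, 0.99, 0, 0, 0, 0.98], [0.57, 0.99, 0, 0, 0, 0.98], [0.57, 0.99, 0, 0, 0, 0.98], [0.57, 0.99, 0, 0, 0, 0.98], [0.57, 0.99, 0, 0, 0, 0.98], [0.57, 0.99, 0, 0, 0, 0.98], [0.57, 0.99, 0, 0, 0, 0.98], [0.57, 0.99, 0, 0, 0, 0.98], [0.57, 0.99, 0, 0, 0, 0.98], [0, 0, 0, 0, 0, 0], [0, 0, 0, 0, 0, 0]])

```text
time: 31.15
tool_pos: [0.441, -0.4444, 0.1994]
ee_rot: [3.14, 0.003, -1.575]
wrist_force: [0.5, 0.3, -0.2]
width: 0.0598
finger_force: 30.0
```

```bash
python3 plan.py .442 -.446 .048 -1.575
```

```text
pose [ 0.441  -0.4444  0.1994] [ 3.1400e+00  3.1000e-03 -1.5754e+00] t 31.15
4 rows of [0.01, -0.006, 0.946, 0.004, 0.008, -0.001]
```

>>> drive_tool(commands=[[0.01, 0, 0.9, 0, 0, 0], [0.01, 0, 0.9, 0, 0, 0], [0.01, 0, 0.9, 0, 0, 0], [0.01, 0, 0.6, 0, 0, 0], [0, 0, 0.4, 0, 0, 0], [0, 0, 0.1, 0, 0, 0], [0, 0, 0, 0, 0, 0]])

```text
time: 32.02
tool_pos: [0.4418, -0.4469, 0.0501]
ee_rot: [-3.141, -0.001, -1.575]
wrist_force: [0.2, 0.0, -0.2]
width: 0.0597
finger_force: 30.0
```

>>> drive_tool(commands=[[0, 0, 0, 0, 0, 0], [0, 0, 0, 0, 0, 0], [0, 0, 0, 0, 0, 0], [0, 0, 0, 0, 0, 0]], gripper=0.23)

```text
time: 32.52
tool_pos: [0.4412, -0.447, 0.0498]
ee_rot: [-3.141, -0.0, -1.576]
wrist_force: [0.8, -0.6, -0.9]
width: 0.0726
finger_force: 0.0
```

>>> drive_tool(commands=[[0, 0, -0.4, 0, 0, 0], [0, 0, -0.9, 0, 0, 0], [0, 0, -0.9, 0, 0, 0], [0, 0, -0.9, 0, 0, 0], [0, 0, -0.9, 0, 0, 0], [0, 0, 0, 0, 0, 0]])

```text
time: 33.28
tool_pos: [0.4425, -0.4484, 0.2153]
ee_rot: [-3.135, -0.008, -1.576]
wrist_force: [-0.1, 0.3, 0.1]
width: 0.0725
finger_force: 0.0
```

```bash
python3 plan.py .24 -.3 .22 -1.3
```

```text
pose [ 0.4425 -0.4484  0.2153] [-3.1352 -0.0077 -1.5758] t 33.27
5 rows of [-0.847, 0.932, -0.024, -0.013, -0.015, -0.552]
```

>>> drive_tool(commands=[[-0.85, 0.93, 0, 0, 0, -0.55], [-0.85, 0.93, 0, 0, 0, -0.55], [-0.85, 0.93, 0, 0, 0, -0.55], [-0.85, 0.93, 0, 0, 0, -0.55], [-0.85, 0.93, 0, 0, 0, -0.55], [0, 0, 0, 0, 0, 0], [0, 0, 0, 0, 0, 0]])

```text
time: 34.15
tool_pos: [0.2392, -0.2979, 0.209]
ee_rot: [-3.141, -0.0, -1.301]
wrist_force: [-0.3, -0.4, 0.1]
width: 0.0723
finger_force: 0.0
```

```bash
python3 - <<'E'
from h import *
s=snapshot("top"); cv2.imwrite("pics/top5.png",s["image"])
P=cloud(s); m=(abs(P[...,0]-.528)<.14)&(abs(P[...,1]+.404)<.1); print(np.nanpercentile(P[m][:,2],[50,90,98,100]))
P0=cloud(dict(np.load("top0.npz"))); pts=dict(dish=(329,260),flask=(418,203),wash=(281,115),rack=(388,286),spat=(325,305))
for k,(u,v) in pts.items(): print(k,np.nanmax(abs(s["image"][v-25:v+25,u-25:u+25].astype(int)-dict(np.load("top0.npz"))["image"][v-25:v+25,u-25:u+25])), np.nanmean(abs(P[v-25:v+25,u-25:u+25,2]-P0[v-25:v+25,u-25:u+25,2])).round(4))
E
```

```text
[0.02847338 0.05291819 0.05599053 0.05980027]
dish 53 0.0021
flask 8 0.002
wash 8 0.002
rack 7 0.002
spat 53 0.0021
```

View pics/top5.png

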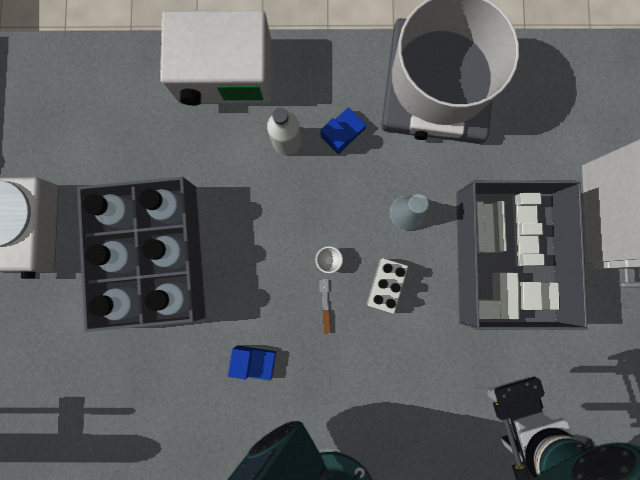

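All four pieces lie flat in the bin, within about (480–560, 195–320), and their highest point is near 60 mm against the 120 mm rim. The dish, rack, flask, bottles, spatula and blue look-alikes are where they started.

```bash
python3 -c "
from bench import close_job; print(close_job())"
```

```text
the job is handed in; nothing more can be done
None
```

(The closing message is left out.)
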